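# Pack the amber vial and close the carrying case

## Task

Take the amber glass vial out of the rack and lay it, without dropping it, level in the two V-notched saddles inside the open blue carrying case, its neck in the narrow saddle. Then swing the case's upper half over by its handle, without slamming it, until the two halves meet flush edge to edge. Leave the clear vial, the stamp and the jar where they are.

Things in the scene. Friction and masses are not known exactly. Their poses are not given: they have to be found in the camera images.
- case: Lower half of the blue case: fixed open box 180 (x) by 120 (y) by 40 mm high, walls 6 mm. Origin: centre of its underside; x along its length, z up. Inside, two white V saddles, 10 mm thick, as high as the rim: a wide one for the vial's body at x = -40 mm (40 mm wide), a narrow one for its neck at x = +42 mm (30 mm wide). Hinge along the rim at y = -60, z = 40 mm.
- cradle (a point): Point in the case at x = 0, y = 0, z = 43 mm: where the amber vial's origin lies when the vial rests properly in both saddles; axes as those of the case.
- lid (a joint): Hinge of the case's upper half: 0 = shut, edges flush; grows as it opens (about 1.57 upright, 3.0 fully open, lying away on the case's -y side). It is stiff: it stays at any angle where it is left. The upper half is a shell 180 by 120 by 36 mm, so the shut case is 76 mm high.
- lid_hinge (a point): On the hinge axis, in the middle of its length (case x = 0, y = -60, z = 40 mm); axes turn with the upper half: x along the hinge, y towards its free edge (120 mm away), z out through its outer face.
- lid_handle (a point): Middle of the black carrying handle's round bar, 12 mm in diameter, 100 mm long, parallel to the hinge, held by a leg at each end; 160 mm from the hinge along the upper half's y and 10 mm along its z, with a clear gap of 34 mm between bar and shell edge. Axes as lid_hinge.
- lid_top (a point): Point on the flat outer face of the upper half, mid-length, 100 mm from the hinge (20 mm from the free edge); the place to press it shut.
- rack: White fixed vial rack, plate 170 by 170 by 8 mm with two berths at y = -45 and +45 mm, each with a wide V saddle at x = -40 and a narrow one at x = +42 mm; vials lie along its x with their axes 40 mm above the table. Origin: centre of its underside. Which berth holds which vial varies.
- amber_vial: Amber glass vial with a brass cap, lying, 132 mm long, about 0.09 kg. Origin on its axis; x along the axis towards the cap. Body 28 mm in diameter from x = -65 to +25 mm, neck 16 mm from +25 to +53, cap 22 mm from +53 to +67. In rack and case, x = -30 to +30 mm is free for gripping.
- amber_vial_cap (a point): Centre of the amber vial's cap end, at x = +67 mm of the vial.
- clear_vial: Bystander: clear glass vial with a silver cap, same shape as the amber one, in the rack's other berth. Origin on its axis as for the amber one.
- stamp: Bystander: dark wooden rubber stamp standing upright, 42 mm in diameter, 84 mm high; origin under its centre.
- jar: Bystander: small amber jar with a white cap, 56 mm in diameter, 80 mm high; origin under its centre.
Things that resemble listed ones, but are neither listed nor needed, are in the scene too. What is shaped like the amber_vial but purple or red is not meant.

How it is judged:
By the outcome, as a careful person would: the job done as asked, in the order asked, and still so for the second after the job is handed in, with the robot touching nothing.
It also fails if it takes over 69 s, if anything falls off the work surface, if the arm or the gripper's body presses on something with over 40 N, if the wrist force passes 120 N, or if a joint passes its speed limit or range.

## Robot

A 6-joint arm with a two-finger parallel gripper is mounted at the origin on the work surface. World frame = base frame: x ahead of the robot, y to its left, z up, the work surface at z = 0. Lengths are in m, angles in degrees, forces in N, time in s.
With the tool pointing down it reaches from about 0.35 to 0.85 m from the base axis. Payload 8.1 kg.
Tool frame: the origin (TCP) lies on the mounting face of the last link; the fingertips stand 186 mm ahead of it and the grasp point (between the pads) lies 167 mm ahead of it; z points along the fingers, y is the line along which they close (so a half turn about z gives the same grasp; the last joint's range is limited). The gripper opens to 93 mm and grips with 3 to 60 N. Pads are 15 mm wide; open, the fingers measure 128 mm over their backs; the gripper's body (75 mm by 188 mm) begins 65 mm behind the grasp point.
Start: joints at [60.825, 7.471, 85.268, -0, 87.261, -4.893], TCP at [0.247, 0.547, 0.405] pointing down, gripper open.
Joint ranges: [-169.43, 169.43], [-51.17, 129.36], [1.28, 143.12], [-76.62, 256.62], [0, 156.53], [-152.29, 152.29]. Speed limits (degrees/s): [136.94, 136.94, 159.86, 180, 180, 180].

## Interface

Orientations are given as a 3x3 rotation matrix whose columns are the frame's x, y, z axes.
In Python, from station import * gives the robot as it stands.
- The arm moves only by the tool apply_moves, never from a script. Its argument "motion" is a list of rows, each an object of numbers: "x", "y", "z": the shift along the tool's x, y, z as a fraction of full scale; "yaw": the turn about the tool's z as a fraction of full scale; "hand": the opening, from -1 (shut) to 1 (fully open). A call has 1 to 20 rows; each row is the pose to reach, as a shift and turn from the pose commanded when the call began, along the tool's axes at that moment; what a row does not reach only later rows make up. Full scale, the value 1, is 0.15 m for a shift and 30 degrees for a turn. A row lasts 1/8 s, in which the tool goes at most 62.5 mm and 10.7 degrees, less where a joint would pass 70% of its speed; a pose out of reach is approached as far as the arm can. A call with a number of a shift or a turn outside -1 to 1 is refused whole. A call with a gripper value outside its range is refused whole. The fingers move at their own pace and stop on an object; "grip_force" is the grip in N (left out, the last holds). Time passes only in rows, so rows that repeat a pose let the fingers close. It gives the time, the measured TCP pose, the force, the opening and the grip force at its end, in the units of the state.
- state(): the state, without advancing time (a new reading comes with each control period).
- read_camera(name): name is "side" or "top" or "wrist"; returns (picture, depth): 420x560x3 uint8, red, green, blue; 420x560 float32, m along the optical axis (not along the pixel's ray), 0 where there is no reading.
- get_calibration(name): a dict with "fovy" (degrees; the focal length in pixels is half the picture's height over the tangent of half this angle, whatever the lens; pixels are square), "cx", "cy" (the principal point, pixels), "k1" (the pictures are not rectified: a ray, as slopes to the right and down, at radius r is drawn at 1 + k1 r^2 times it, then the intrinsics apply), "world_from_camera" (4x4, takes a point from camera to world coordinates); the wrist camera has in their place "hand_eye" (4x4, takes a point from camera to tool coordinates, whose origin is the TCP and whose axes are the flange's). Camera axes: x right, y down, z forward; pixel columns grow to the right and rows downward; lengths in m; the calibration is good to about 2 mm. A picture is of the moment at which its call begins: read the wrist's pose just before it. get_calibration takes no time and is no camera call.
- sign_off(): hands the job in; it is judged then, once.
Trained networks look in the newest picture that a camera, given by its name, has taken for a name from the list of things; names that differ only in an ending like _2 or _b are one class to them, and where a whole thing is asked for, a point or a joint stands for the part that bears it (a point fixed in the world has none). Each returns a list of dicts, best first, with "p" (0 to 1); they miss things now and then, are a little off and sometimes report something else, mostly with a low value. They report only what shows in the picture. A call takes as long as a camera call. They do not tell look-alikes from the thing itself.
- recognise(camera, label): "at" ([row, column] in pixels, amid what is visible of it).
- pinpoint(camera, label): "at" ([row, column] in pixels: a listed point, or the origin of a listed thing).
The state is a dict: "time": time; "qpos": joint angles; "dq": joint speeds; "joint_torque": joint torques, N m; "tcp_pos": TCP position; "orientation": TCP orientation; "ft_force": force on the tool from outside, world axes, zero at the start; "wrist_torque": the same for the moment, N m; "gripper_width": finger opening in m; "grasp_force": force on a finger pad.
Only numpy, scipy, OpenCV 4.12 (cv2) and the standard library are available. Lean on these libraries where they do the work, as an engineer would, in place of code of your own. Each camera call takes 0.05 s, during which the arm holds its last target. There are 200 camera calls.

## Working session

There is one attempt and no reset: what is moved stays moved. The work goes in short steps, Python scripts to look and compute and a tool call to move; the robot and the scene stay as the last step left them, time stands still between calls to the robot, and variables do not carry over. Pictures are saved under pics/ and viewed, at most 10 in all, crops included, and the job is handed in when it is done.

Besides the shell and the picture viewer there is one more tool, called after "Emit:" as name([rows], argument=value, ...), one row to a line, values as JSON. apply_moves: Moves the arm, as the interface text tells. Its arguments: {"type":"object","properties":{"motion":{"type":"array","items":{"type":"object","properties":{"x":{"type":"number","minimum":-1,"maximum":1},"y":{"type":"number","minimum":-1,"maximum":1},"z":{"type":"number","minimum":-1,"maximum":1},"yaw":{"type":"number","minimum":-1,"maximum":1},"hand":{"type":"number"}}}},"grip_force":{"type":"number"}},"required":["motion"]}

```bash
ls; mkdir -p pics
cat > h.py <<'E'
from station import *
import numpy as np, cv2
def ray(c,px):
    f=210/np.tan(np.radians(c["fovy"])/2)
    d=np.array([(px[1]-c["cx"])/f,(px[0]-c["cy"])/f]);u=d.copy()
    for _ in range(20): u=d/(1+c["k1"]*(u@u))
    return np.array([u[0],u[1],1.])
def T(name,s=None):
    c=get_calibration(name)
    if name!="wrist": return c,np.array(c["world_from_camera"])
    M=np.eye(4);M[:3,:3]=s["orientation"];M[:3,3]=s["tcp_pos"];return c,M@np.array(c["hand_eye"])
def at_depth(name,px,d,s=None):
    c,M=T(name,s);return (M@np.append(ray(c,px)*d,1))[:3]
def at_z(name,px,z,s=None):
    c,M=T(name,s);r=M[:3,:3]@ray(c,px);o=M[:3,3];return o+r*(z-o[2])/r[2]
E
cat > a.py <<'E'
from h import *
for n in("top","side"):
    im,d=read_camera(n);cv2.imwrite(f"pics/{n}0.png",im[...,::-1]);np.save(n+"d.npy",d)
    for l in("case","cradle","lid_hinge","lid_handle","rack","amber_vial","amber_vial_cap","clear_vial","stamp","jar"):
        for r in pinpoint(n,l)[:4]:
            a=r["at"];i,j=int(round(a[0])),int(round(a[1]))
            dd=d[min(max(i,0),419),min(max(j,0),559)]
            print(n,l,round(r["p"],2),np.round(a,1),np.round(at_depth(n,a,dd),3))
s=state();print(s)
E
python3 a.py
```

```text
pics
top case 0.94 [206.1 393.1] [ 0.514 -0.057  0.006]
top cradle 0.72 [200.4 395.6] [ 0.529 -0.064  0.002]
top lid_hinge 0.81 [204.6 422.9] [ 0.514 -0.113  0.042]
top lid_hinge 0.61 [212.6 247.2] [0.493 0.289 0.006]
top lid_hinge 0.56 [205.1 391.6] [ 0.517 -0.053  0.005]
top lid_handle 0.8 [203.8 502.9] [ 0.511 -0.258  0.106]
top rack 0.73 [214.9 248. ] [0.488 0.287 0.003]
top amber_vial 0.97 [333.8 257. ] [0.219 0.259 0.026]
top amber_vial 0.96 [299.5 188.2] [0.292 0.416 0.028]
top amber_vial 0.81 [267.7  97.7] [0.36  0.626 0.025]
top amber_vial 0.68 [208.6 158.5] [0.498 0.493 0.026]
top amber_vial_cap 0.93 [240.8 108.2] [0.422 0.614 0.006]
top amber_vial_cap 0.93 [359.  242.8] [0.162 0.29  0.02 ]
top amber_vial_cap 0.77 [182.8 232.6] [0.556 0.32  0.051]
top amber_vial_cap 0.75 [236.8 152.1] [ 0.433  0.514 -0.002]
top clear_vial 0.85 [211.6 267.5] [0.492 0.24  0.051]
top stamp 0.7 [109.2 360.2] [0.745 0.023 0.02 ]
top jar 0.55 [123.  279.1] [0.688 0.217 0.077]
side case 0.67 [180.4 294. ] [0.512 0.007 0.032]
side cradle 0.7 [168.7 294.7] [ 0.536 -0.106  0.016]
side lid_hinge 0.84 
[... 917 characters left out ...]
2601423e+01, -4.89290938e+00]), 'dq': array([ 0.12014748, -0.02795049, -0.00375008,  0.05702091, -0.06569932,
        0.02043306]), 'joint_torque': array([-7.43273667e-04, -5.59780133e+01, -4.92064083e+01,  7.65082031e-02,
        2.31147744e-02,  1.83231469e-05]), 'tcp_pos': array([0.24671261, 0.54693352, 0.40473976]), 'orientation': array([[-9.11533758e-01,  4.11225251e-01,  1.48990821e-06],
       [ 4.11225251e-01,  9.11533758e-01,  2.42940866e-05],
       [ 8.63224025e-06,  2.27575680e-05, -1.00000000e+00]]), 'ft_force': array([-0.38694405,  0.62853752,  0.3165189 ]), 'wrist_torque': array([ 0.05237361, -0.020414  ,  0.0532352 ]), 'grasp_force': 0.0, 'gripper_width': 0.09290885958484897}
```

View pics/top0.png

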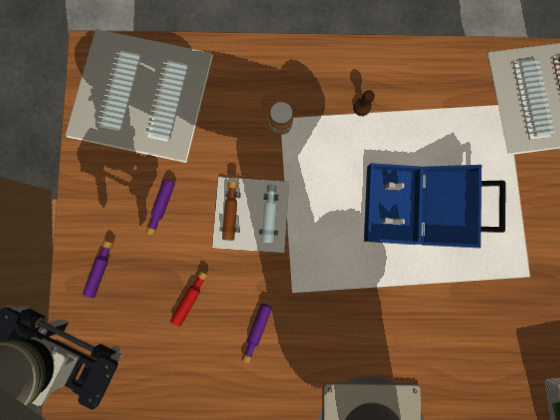

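View pics/side0.png

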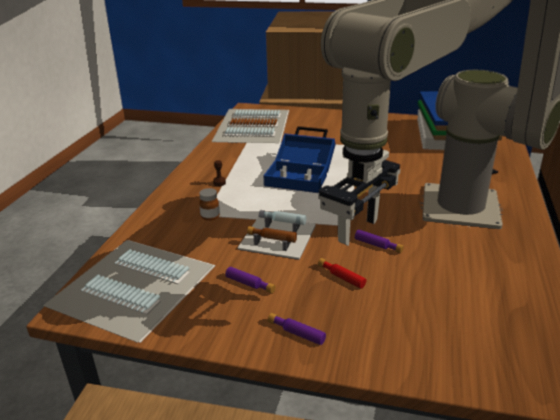

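Top view: the candidates are amber in the rack (210,231), clear (211,268), purple (207,161), (268,98), (332,257), and red (300,189). Only (210,231) is amber glass lying in the rack. The case is at (206,393), and its lid lies open to the right with the handle at (204,503). I'll confirm with a crop.

```bash
cat > b.py <<'E'
from h import *
im=cv2.imread("pics/top0.png");d=np.load("topd.npy")
cv2.imwrite("pics/crop.png",cv2.resize(im[150:260,205:515],None,fx=2.5,fy=2.5,interpolation=cv2.INTER_CUBIC))
for a in [(184,233),(210,231),(235,229),(187,269),(238,267),(185,394),(221,394),(179,223),(250,214),(181,287)]:
    print(a,np.round(at_depth("top",a,d[a]),3),np.round(at_z("top",a,0.04),3))
from station import state
s=state();R=np.array(s["orientation"]);
p=at_z("top",(210,231),.04);print(R.T@(p+[0,0,.32]-s["tcp_pos"])/.15, np.round(get_calibration("wrist")["hand_eye"],3))
E
python3 b.py
```

```text
(184, 233) [0.554 0.32  0.047] [0.555 0.321 0.04 ]
(210, 231) [0.494 0.322 0.053] [0.495 0.324 0.04 ]
(235, 229) [0.438 0.325 0.053] [0.438 0.327 0.04 ]
(187, 269) [0.549 0.238 0.047] [0.55  0.238 0.04 ]
(238, 267) [0.433 0.24  0.054] [0.433 0.241 0.04 ]
(185, 394) [ 0.56  -0.05   0.037] [ 0.559 -0.049  0.04 ]
(221, 394) [ 0.477 -0.052  0.024] [ 0.476 -0.047  0.04 ]
(179, 223) [0.573 0.348 0.007] [0.567 0.344 0.04 ]
(250, 214) [0.404 0.366 0.   ] [0.404 0.359 0.04 ]
(181, 287) [ 0.572  0.196 -0.002] [0.564 0.197 0.04 ]
[-2.1234032  -0.67520531  0.29823138] [[ 0.    -0.956 -0.295  0.081]
 [ 1.     0.     0.    -0.   ]
 [-0.    -0.295  0.956  0.022]
 [ 0.     0.     0.     1.   ]]
```

View pics/crop.png

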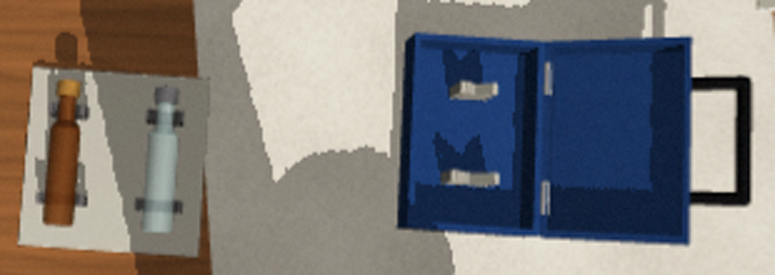

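The crop confirms it: the amber glass vial is in the rack's left berth with its cap pointing +x, and the clear one is on the right. Moving above the amber vial.

Emit:
apply_moves([
  {"x": -0.3,"y": -0.1,"hand": 1},
  {"x": -0.65,"y": -0.22},
  {"x": -1,"y": -0.34},
  {"x": -1,"y": -0.34},
])

```text
$.motion[0]: bad value
```

Emit:
apply_moves([
  {"x": -0.3,"y": -0.1,"z": 0.1,"yaw": -0.25},
  {"x": -0.65,"y": -0.2,"z": 0.2,"yaw": -0.5},
  {"x": -1,"y": -0.33,"z": 0.3,"yaw": -0.72},
  {"x": -1,"y": -0.33,"z": 0.3,"yaw": -0.72},
  {"x": -1,"y": -0.33,"z": 0.3,"yaw": -0.72},
])

```text
$.motion[0]: bad value
```

```bash
cat > w.py <<'E'
from h import *
import sys
s=state();im,d=read_camera("wrist");cv2.imwrite(f"pics/{sys.argv[1]}.png",im[...,::-1]);np.save("wd.npy",d)
R=np.array(s["orientation"]);print(s["time"],np.round(s["tcp_pos"],4),np.round(R,3).tolist(),np.round(s["ft_force"],1),round(s["gripper_width"],4),s["grasp_force"])
for l in sys.argv[2:]:
    for r in pinpoint("wrist",l)[:3]:
        a=r["at"];i,j=[int(np.clip(round(v),0,m)) for v,m in zip(a,(419,559))]
        print(l,round(r["p"],2),np.round(a,1),"depth",np.round(at_depth("wrist",a,d[i,j],s),4),"z.04",np.round(at_z("wrist",a,.04,s),4))
E
python3 w.py w1 amber_vial amber_vial_cap clear_vial rack
```

```text
1.1 [0.2467 0.5469 0.4047] [[-0.912, 0.411, 0.0], [0.411, 0.912, 0.0], [0.0, 0.0, -1.0]] [-0.4  0.6  0.3] 0.0929 0.0
amber_vial 0.92 [252.8  34.1] depth [0.2188 0.2688 0.0247] z.04 [0.2168 0.2821 0.04  ]
amber_vial 0.85 [366.3 322.9] depth [0.4902 0.5024 0.0265] z.04 [0.4782 0.5054 0.04  ]
amber_vial 0.65 [258.5 188.2] depth [0.2943 0.4212 0.0263] z.04 [0.2896 0.4273 0.04  ]
amber_vial_cap 0.76 [317.5 315.4] depth [0.4393 0.5163 0.0019] z.04 [0.4126 0.5227 0.04  ]
amber_vial_cap 0.74 [306.7 188.5] depth [0.3504 0.3903 0.0225] z.04 [0.3417 0.3995 0.04  ]
amber_vial_cap 0.55 [192.3  23.9] depth [ 0.1557  0.2792 -0.0021] z.04 [0.1576 0.3121 0.04  ]
rack 0.92 [404.7 170.6] depth [0.4478 0.3203 0.0484] z.04 [0.4548 0.3138 0.04  ]
```

View pics/w1.png

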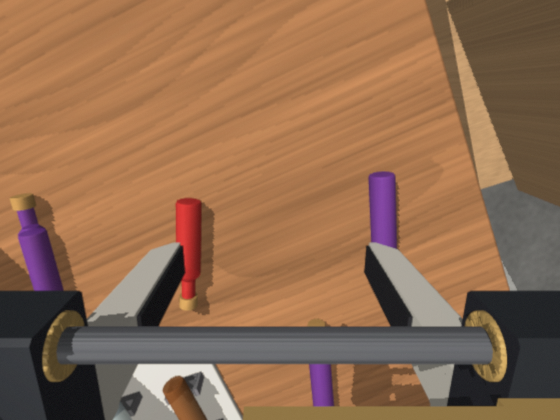

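The move was refused, probably because every row needs all fields. This view is from the start pose: the red vial at (240,188), purple ones, and the amber tip at (390,180).

Emit:
apply_moves([
  {"x": -0.3,"y": -0.1,"z": 0,"yaw": 0,"hand": 1},
  {"x": -0.65,"y": -0.22,"z": 0,"yaw": 0,"hand": 1},
  {"x": -1,"y": -0.34,"z": 0,"yaw": 0,"hand": 1},
  {"x": -1,"y": -0.34,"z": 0,"yaw": 0,"hand": 1},
])

```text
time: 1.85
tcp_pos: [0.365, 0.4364, 0.4048]
orientation: [[-0.91, 0.416, 0.001], [0.416, 0.91, -0.001], [-0.001, -0.0, -1.0]]
ft_force: [0.0, 0.6, 0.2]
gripper_width: 0.0933
grasp_force: 0.0
```

Emit:
apply_moves([
  {"x": -0.3,"y": -0.1,"z": 0.1,"yaw": -0.25,"hand": 1},
  {"x": -0.65,"y": -0.2,"z": 0.2,"yaw": -0.5,"hand": 1},
  {"x": -1,"y": -0.33,"z": 0.3,"yaw": -0.72,"hand": 1},
  {"x": -1,"y": -0.33,"z": 0.3,"yaw": -0.72,"hand": 1},
  {"x": -1,"y": -0.33,"z": 0.3,"yaw": -0.72,"hand": 1},
])

```text
time: 2.48
tcp_pos: [0.4784, 0.3327, 0.3598]
orientation: [[-0.999, 0.048, -0.001], [0.048, 0.999, 0.001], [0.001, 0.001, -1.0]]
ft_force: [0.2, 0.6, -0.5]
gripper_width: 0.093
grasp_force: 0.0
```

```bash
python3 w.py w2 amber_vial amber_vial_cap clear_vial rack
```

```text
2.475 [0.4784 0.3327 0.3598] [[-0.999, 0.048, -0.001], [0.048, 0.999, 0.001], [0.001, 0.001, -1.0]] [ 0.2  0.6 -0.5] 0.093 0.0
amber_vial 0.86 [199.3 444.5] depth [0.4992 0.4886 0.0242] z.04 [0.4941 0.4809 0.04  ]
amber_vial 0.63 [206.8 267.3] depth [0.4901 0.3259 0.0506] z.04 [0.4935 0.3256 0.04  ]
amber_vial 0.62 [275.1 267.9] depth [0.5552 0.323  0.0501] z.04 [0.5608 0.3225 0.04  ]
amber_vial_cap 0.96 [ 37.  329.1] depth [ 0.3535  0.3866 -0.0023] z.04 [0.3589 0.3803 0.04  ]
amber_vial_cap 0.66 [132.7 475.4] depth [0.4397 0.5105 0.023 ] z.04 [0.4374 0.5011 0.04  ]
amber_vial_cap 0.62 [273.4 268.6] depth [0.5541 0.3237 0.0491] z.04 [0.559  0.3233 0.04  ]
clear_vial 0.81 [209.6 168.4] depth [0.4888 0.2414 0.0498] z.04 [0.4919 0.2382 0.04  ]
rack 0.6 [194.2 223.8] depth [0.49   0.2827 0.0049] z.04 [0.4802 0.2883 0.04  ]
```

View pics/w2.png

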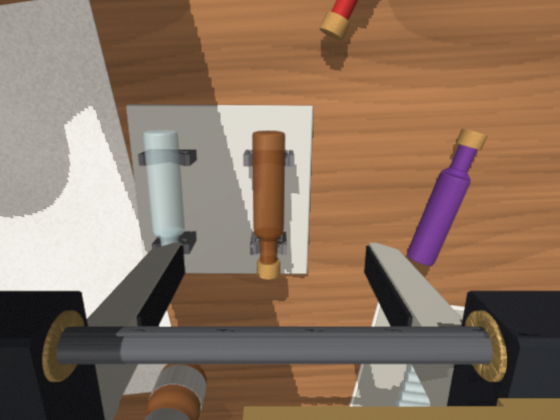

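The wrist view shows the amber vial at (205,268), base at row 132 and cap end at row 278. The clear one is at (187,165) and a purple one at right. Now a precise axis from depth and colour.

```bash
cat > v.py <<'E'
from h import *
s=state();im=cv2.imread("pics/w2.png")[...,::-1];d=np.load("wd.npy")
P=[]
for i in range(120,290):
    for j in range(235,305):
        if d[i,j]>0:
            p=at_depth("wrist",(i,j),d[i,j],s)
            if p[2]>.03 and im[i,j,0]>1.6*im[i,j,2] : P.append(np.r_[p,i,j])
P=np.array(P)
print("x range",np.percentile(P[:,0],[0.5,99.5]),"z top",np.percentile(P[:,2],98))
xs=np.arange(.43,.565,.01)
for x in xs:
    q=P[abs(P[:,0]-x)<.005]
    if len(q)>5: print(round(x,3),len(q),np.round([q[:,1].min(),q[:,1].max(),q[:,1].mean(),q[:,2].max()],4))
E
python3 v.py
```

```text
Traceback (most recent call last):
  File "v.py", line 7, in <module>
    p=at_depth("wrist",(i,j),d[i,j],s)
  File "h.py", line 13, in at_depth
    c,M=T(name,s);return (M@np.append(ray(c,px)*d,1))[:3]
        ~^^^^^^^^
  File "h.py", line 9, in T
    c=get_calibration(name)
ValueError: time passes only in moves, steps and waits
```

```bash
python3 - <<'E'
t=open('h.py').read().replace('def T(','from functools import lru_cache\nget_calibration=lru_cache(None)(get_calibration)\ndef T(')
open('h.py','w').write(t)
E
python3 v.py
```

```text
x range [0.42807782 0.5585158 ] z top 0.05298786956261369
0.43 308 [0.3173 0.3422 0.3296 0.0534]
0.44 386 [0.3166 0.3419 0.3294 0.0544]
0.45 379 [0.316  0.3424 0.3292 0.0539]
0.46 371 [0.3154 0.3412 0.3284 0.0538]
0.47 348 [0.3148 0.3408 0.3281 0.0541]
0.48 344 [0.3147 0.3404 0.3278 0.054 ]
0.49 326 [0.3144 0.3401 0.3271 0.0542]
0.5 318 [0.3138 0.3388 0.3265 0.0536]
0.51 298 [0.3132 0.3384 0.3259 0.0537]
0.52 176 [0.3127 0.338  0.3257 0.0526]
0.53 176 [0.3173 0.3323 0.3249 0.0473]
0.54 164 [0.3149 0.3319 0.3242 0.0479]
0.55 270 [0.3133 0.3342 0.3239 0.0505]
0.56 100 [0.3131 0.3338 0.3241 0.0506]
```

Vial origin is about (0.493, 0.327), yaw −2.9°, matching the tool. Descending to grasp.

Emit:
apply_moves([
  {"x": -0.09,"y": -0.034,"z": 0.2,"yaw": 0,"hand": 0.4},
  {"x": -0.09,"y": -0.034,"z": 0.5,"yaw": 0,"hand": 0.4},
  {"x": -0.09,"y": -0.034,"z": 0.75,"yaw": 0,"hand": 0.4},
  {"x": -0.09,"y": -0.034,"z": 0.9,"yaw": 0,"hand": 0.4},
  {"x": -0.09,"y": -0.034,"z": 1,"yaw": 0,"hand": 0.4},
  {"x": -0.09,"y": -0.034,"z": 1,"yaw": 0,"hand": 0.4},
])

```text
time: 3.48
tcp_pos: [0.4915, 0.3264, 0.2089]
orientation: [[-0.999, 0.046, -0.002], [0.046, 0.999, -0.001], [0.002, -0.001, -1.0]]
ft_force: [-0.3, -0.6, 0.9]
gripper_width: 0.0649
grasp_force: 0.0
```

Emit:
apply_moves([
  {"x": 0,"y": 0,"z": 0.018,"yaw": 0,"hand": 0.4},
  {"x": 0,"y": 0,"z": 0.018,"yaw": 0,"hand": -0.3},
  {"x": 0,"y": 0,"z": 0.018,"yaw": 0,"hand": -0.6},
  {"x": 0,"y": 0,"z": 0.018,"yaw": 0,"hand": -0.6},
  {"x": 0,"y": 0,"z": 0.018,"yaw": 0,"hand": -0.6},
  {"x": 0,"y": 0,"z": 0.018,"yaw": 0,"hand": -0.6},
], grip_force=12)

```text
time: 4.22
tcp_pos: [0.4922, 0.3265, 0.2073]
orientation: [[-0.999, 0.047, 0.0], [0.047, 0.999, 0.001], [-0.0, 0.001, -1.0]]
ft_force: [1.5, 2.5, 1.1]
gripper_width: 0.0277
grasp_force: 12.0
```

Emit:
apply_moves([
  {"x": 0,"y": 0,"z": -0.1,"yaw": 0,"hand": -0.6},
  {"x": 0,"y": 0,"z": -0.3,"yaw": 0,"hand": -0.6},
  {"x": 0,"y": 0,"z": -0.6,"yaw": 0,"hand": -0.6},
  {"x": 0,"y": 0,"z": -0.9,"yaw": 0,"hand": -0.6},
  {"x": 0,"y": -0.2,"z": -0.95,"yaw": 0,"hand": -0.6},
  {"x": 0,"y": -0.5,"z": -0.95,"yaw": 0,"hand": -0.6},
  {"x": 0,"y": -0.8,"z": -0.95,"yaw": 0,"hand": -0.6},
  {"x": 0,"y": -1,"z": -0.95,"yaw": 0,"hand": -0.6},
])

```text
time: 5.22
tcp_pos: [0.4848, 0.1746, 0.3505]
orientation: [[-0.999, 0.048, 0.001], [0.048, 0.999, -0.0], [-0.001, -0.0, -1.0]]
ft_force: [-0.0, 0.5, -1.5]
gripper_width: 0.0275
grasp_force: 12.0
```

Emit:
apply_moves([
  {"x": 0,"y": -0.3,"z": 0,"yaw": 0,"hand": -0.6},
  {"x": 0,"y": -0.6,"z": 0,"yaw": 0,"hand": -0.6},
  {"x": 0,"y": -0.85,"z": 0,"yaw": 0,"hand": -0.6},
  {"x": 0,"y": -1,"z": 0,"yaw": 0,"hand": -0.6},
  {"x": 0,"y": -1,"z": 0,"yaw": 0,"hand": -0.6},
  {"x": 0,"y": -1,"z": 0,"yaw": 0,"hand": -0.6},
])

```text
time: 5.98
tcp_pos: [0.478, 0.0269, 0.35]
orientation: [[-0.999, 0.047, 0.0], [0.047, 0.999, 0.0], [-0.0, 0.0, -1.0]]
ft_force: [-0.4, 0.7, -0.6]
gripper_width: 0.0277
grasp_force: 12.0
```

```bash
python3 w.py w3 case lid_hinge cradle lid_handle amber_vial amber_vial_cap
```

```text
5.975 [0.478  0.0269 0.35  ] [[-0.999, 0.047, 0.0], [0.047, 0.999, 0.0], [-0.0, 0.0, -1.0]] [-0.4  0.7 -0.6] 0.0277 11.992674618959427
case 0.85 [222.7 199.5] depth [ 0.515  -0.0478  0.0047] z.04 [ 0.502  -0.0392  0.04  ]
lid_hinge 0.95 [238.7 120. ] depth [ 0.5143 -0.1112  0.0386] z.04 [ 0.5137 -0.1105  0.04  ]
lid_hinge 0.75 [393.9 272.9] depth [0.5358 0.0231 0.1916] z.04 [0.6908 0.0152 0.04  ]
amber_vial 0.68 [277.6 272.2] depth [0.4711 0.0259 0.195 ] z.04 [0.5581 0.0209 0.04  ]
amber_vial_cap 0.69 [394.  272.3] depth [0.5354 0.0229 0.1921] z.04 [0.6909 0.0146 0.04  ]
```

View pics/w3.png

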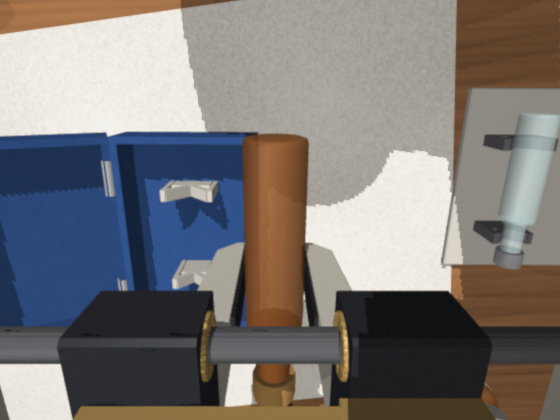

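Vial is held (base at row 138, cap at row 390). The case is at left: body saddle at (190,190), neck saddle at (272,195), hinge edge near column 120. Fitting case and vial from depth.

```bash
cat > c.py <<'E'
from h import *
s=state();im=cv2.imread("pics/w3.png")[...,::-1].astype(int);d=np.load("wd.npy")
X=np.array([np.r_[at_depth("wrist",(i,j),d[i,j],s),im[i,j],i,j] for i in range(100,420) for j in range(0,330) if d[i,j]>0])
b=(X[:,5]>1.5*X[:,3])&(X[:,2]>.034)&(X[:,2]<.046)
rim=X[b]
def st(n,q,k): print(n,len(q), np.round(np.percentile(q[:,k],[2,50,98]),4) if len(q) else '')
# near (-x) wall, hinge-side, +y wall
for y in np.arange(-.23,.02,.01):
    q=rim[(abs(rim[:,1]-y)<.005)&(rim[:,0]<.45)]; st(f"wall -x at y={y:.2f}",q,0)
for x in np.arange(.43,.60,.02):
    q=rim[(abs(rim[:,0]-x)<.01)&(rim[:,1]<-.09)&(rim[:,1]>-.14)]; st(f"hinge at x={x:.2f}",q,1)
    q=rim[(abs(rim[:,0]-x)<.01)&(rim[:,1]>-.02)]; st(f"+y wall at x={x:.2f}",q,1)
w=X[(X[:,3]>120)&(abs(X[:,3]-X[:,5])<40)&(X[:,2]>.02)&(X[:,2]<.05)&(X[:,1]<-.01)&(X[:,1]>-.1)]
for lo,hi in((.44,.52),(.52,.6)):
    q=w[(w[:,0]>lo)&(w[:,0]<hi)];
    for k in range(3): st(f"saddle {'xyz'[k]}",q,k)
v=X[(X[:,2]>.17)&(X[:,3]>1.6*X[:,5])&(X[:,6]<415)]
st("vial x",v,0);st("vial y",v,1);st("z",v,2)
for x in (.43,.45,.47):
  st(f"vial y at {x}",v[abs(v[:,0]-x)<.005],1);st(f"vial z at {x}",v[abs(v[:,0]-x)<.005],2)
E
python3 c.py
```

```text
wall -x at y=-0.23 0 
wall -x at y=-0.22 0 
wall -x at y=-0.21 0 
wall -x at y=-0.20 0 
wall -x at y=-0.19 289 [0.4309 0.4412 0.4495]
wall -x at y=-0.18 389 [0.4309 0.4401 0.4494]
wall -x at y=-0.17 242 [0.4213 0.4391 0.4495]
wall -x at y=-0.16 23 [0.4216 0.4218 0.4368]
wall -x at y=-0.15 23 [0.422  0.4223 0.4226]
wall -x at y=-0.14 20 [0.4225 0.4228 0.4231]
wall -x at y=-0.13 24 [0.4231 0.4233 0.4287]
wall -x at y=-0.12 124 [0.4236 0.4265 0.4298]
wall -x at y=-0.11 304 [0.4243 0.4337 0.448 ]
wall -x at y=-0.10 264 [0.4251 0.4345 0.4495]
wall -x at y=-0.09 96 [0.4254 0.4282 0.4313]
wall -x at y=-0.08 98 [0.4259 0.4289 0.4318]
wall -x at y=-0.07 102 [0.4264 0.4292 0.4323]
wall -x at y=-0.06 96 [0.4268 0.4299 0.4327]
wall -x at y=-0.05 100 [0.4272 0.43   0.4332]
wall -x at y=-0.04 97 [0.4278 0.4306 0.4336]
wall -x at y=-0.03 102 [0.4283 0.4313 0.4341]
wall -x at y=-0.02 97 [0.4288 0.4315 0.4345]
wall -x at y=-0.01 96 [0.4293 0.4321 0.435 ]
wall -x at y=0.00 82 [0.4298 0.4321 0.4353]
wall -x at y=0.01 0 
hinge at x=0.43 615 [-0.1325 -0.1083 -0.0913]
+y wall at x=0.43 227 [-0.0194 -0.008
[... 407 characters left out ...]
55 0 
hinge at x=0.57 48 [-0.1137 -0.1093 -0.1068]
+y wall at x=0.57 0 
hinge at x=0.59 0 
+y wall at x=0.59 0 
saddle x 707 [0.4716 0.4762 0.4825]
saddle y 707 [-0.0698 -0.0517 -0.027 ]
saddle z 707 [0.0205 0.0309 0.0383]
saddle x 530 [0.5532 0.5552 0.5635]
saddle y 530 [-0.0691 -0.0582 -0.0422]
saddle z 530 [0.0207 0.0328 0.0415]
vial x 16108 [0.4143 0.4557 0.539 ]
vial y 16108 [-0.0042  0.0257  0.0402]
z 16108 [0.1835 0.1925 0.2733]
vial y at 0.43 1557 [0.0165 0.029  0.0413]
vial z at 0.43 1557 [0.1856 0.1922 0.1946]
vial y at 0.45 2103 [-0.0093  0.0219  0.0396]
vial z at 0.45 2103 [0.1862 0.1936 0.2738]
vial y at 0.47 1270 [0.0134 0.0268 0.0396]
vial z at 0.47 1270 [0.1833 0.1922 0.1947]
```

Emit:
apply_moves([
  {"x": -0.1,"y": -0.2,"z": 0,"yaw": 0,"hand": -0.6},
  {"x": -0.2,"y": -0.4,"z": 0,"yaw": 0,"hand": -0.6},
  {"x": -0.284,"y": -0.502,"z": 0,"yaw": 0,"hand": -0.6},
  {"x": -0.284,"y": -0.502,"z": 0,"yaw": 0,"hand": -0.6},
  {"x": -0.284,"y": -0.502,"z": 0,"yaw": 0,"hand": -0.6},
])

```text
time: 6.95
tcp_pos: [0.5169, -0.05, 0.3493]
orientation: [[-0.999, 0.047, -0.001], [0.047, 0.999, 0.001], [0.001, 0.001, -1.0]]
ft_force: [-0.1, 0.3, -0.4]
gripper_width: 0.0274
grasp_force: 12.0
```

```bash
python3 w.py w4
cat > c2.py <<'E'
from h import *
s=state();im=cv2.imread("pics/w4.png")[...,::-1].astype(int);d=np.load("wd.npy")
X=np.array([np.r_[at_depth("wrist",(i,j),d[i,j],s),im[i,j],i,j] for i in range(60,330) for j in range(100,500) if d[i,j]>0])
rim=X[(X[:,5]>1.5*X[:,3])&(X[:,2]>.036)&(X[:,2]<.044)]
for x in np.arange(.44,.58,.02):
  q=rim[abs(rim[:,0]-x)<.01]
  for n,m in(("hinge",(q[:,1]<-.09)&(q[:,1]>-.125)),("+y",q[:,1]>-.02)):
    r=q[m,1]; print(round(x,2),n,len(r),np.round(np.percentile(r,[1,5,50,95,99]),4) if len(r) else '')
for y in (-.09,-.07,-.05,-.03,-.01):
  r=rim[(abs(rim[:,1]-y)<.004)&(rim[:,0]<.45),0];print("wall-x",y,len(r),np.round(np.percentile(r,[1,99]),4) if len(r) else '')
v=X[(X[:,2]>.17)&(X[:,2]<.2)&(X[:,3]>1.6*X[:,5])]
print("vial base x",np.percentile(v[:,0],[.5,2]))
for x in(.46,.48,.50):
  q=v[abs(v[:,0]-x)<.005];print(x,np.round(np.percentile(q[:,1],[1,50,99]),4),q[:,2].max())
E
python3 c2.py
```

```text
6.95 [ 0.5169 -0.05    0.3493] [[-0.999, 0.047, -0.001], [0.047, 0.999, 0.001], [0.001, 0.001, -1.0]] [-0.1  0.3 -0.4] 0.0274 11.993308514356613
0.44 hinge 413 [-0.1138 -0.1127 -0.1061 -0.1004 -0.0916]
0.44 +y 425 [-0.0193 -0.0171  0.0038  0.0119  0.0125]
0.46 hinge 229 [-0.1133 -0.1129 -0.1052 -0.1018 -0.1014]
0.46 +y 187 [0.0059 0.0064 0.0088 0.0115 0.0121]
0.48 hinge 363 [-0.1163 -0.1149 -0.1085 -0.1031 -0.1025]
0.48 +y 169 [0.005  0.0053 0.0077 0.0106 0.0107]
0.5 hinge 376 [-0.1174 -0.1162 -0.1103 -0.1043 -0.1037]
0.5 +y 161 [0.0039 0.0044 0.0069 0.0093 0.0096]
0.52 hinge 358 [-0.1182 -0.1172 -0.1112 -0.1051 -0.1044]
0.52 +y 154 [0.0029 0.0031 0.0057 0.0081 0.0087]
0.54 hinge 339 [-0.1193 -0.1182 -0.1122 -0.1062 -0.1056]
0.54 +y 141 [0.002  0.0022 0.0048 0.0073 0.0075]
0.56 hinge 211 [-0.1196 -0.1183 -0.111  -0.107  -0.1065]
0.56 +y 132 [0.0013 0.0014 0.0039 0.0065 0.0067]
wall-x -0.09 78 [0.4261 0.4316]
wall-x -0.07 69 [0.4278 0.4325]
wall-x -0.05 70 [0.4287 0.4334]
wall-x -0.03 73 [0.4294 0.4343]
wall-x -0.01 77 [0.4305 0.4352]
vial base x [0.45232534 0.45283125]
0.46 [-0.0601 -0.0474 -0.0349] 0.1955175387563427
0.48 [-0.0611 -0.0485 -0.0358] 0.1951373114285395
0.5 [-0.0622 -0.0495 -0.0366] 0.19535085904563387
```

View pics/w4.png

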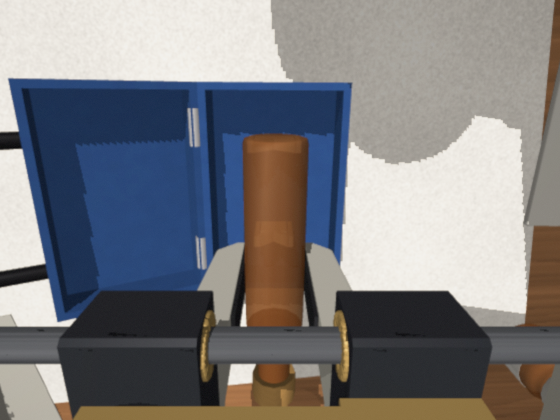

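Over the case: rim walls at columns 205 and 340, vial centred at 275. Computed offset is about 1 mm. Lowering.

Emit:
apply_moves([
  {"x": -0.007,"y": -0.004,"z": 0.2,"yaw": 0,"hand": -0.6},
  {"x": -0.007,"y": -0.004,"z": 0.45,"yaw": 0,"hand": -0.6},
  {"x": -0.007,"y": -0.004,"z": 0.65,"yaw": 0,"hand": -0.6},
  {"x": -0.007,"y": -0.004,"z": 0.78,"yaw": 0,"hand": -0.6},
  {"x": -0.007,"y": -0.004,"z": 0.85,"yaw": 0,"hand": -0.6},
  {"x": -0.007,"y": -0.004,"z": 0.88,"yaw": 0,"hand": -0.6},
  {"x": -0.007,"y": -0.004,"z": 0.9,"yaw": 0,"hand": -0.6},
  {"x": -0.007,"y": -0.004,"z": 0.9,"yaw": 0,"hand": -0.6},
])

```text
time: 8.0
tcp_pos: [0.5184, -0.0513, 0.2151]
orientation: [[-0.999, 0.047, 0.001], [0.047, 0.999, -0.0], [-0.001, -0.0, -1.0]]
ft_force: [-0.1, -0.2, -1.2]
gripper_width: 0.0275
grasp_force: 12.0
```

Emit:
apply_moves([
  {"x": 0,"y": 0,"z": 0.007,"yaw": 0,"hand": -0.6},
  {"x": 0,"y": 0,"z": 0.014,"yaw": 0,"hand": -0.6},
  {"x": 0,"y": 0,"z": 0.02,"yaw": 0,"hand": -0.6},
  {"x": 0,"y": 0,"z": 0.02,"yaw": 0,"hand": -0.6},
])

```text
time: 8.5
tcp_pos: [0.518, -0.0513, 0.2114]
orientation: [[-0.999, 0.047, -0.0], [0.047, 0.999, 0.0], [0.0, 0.0, -1.0]]
ft_force: [0.3, -1.2, -1.1]
gripper_width: 0.0277
grasp_force: 12.0
```

Still no contact; going down in small steps.

Emit:
apply_moves([
  {"x": 0,"y": 0,"z": 0.004,"yaw": 0,"hand": -0.6},
  {"x": 0,"y": 0,"z": 0.008,"yaw": 0,"hand": -0.6},
  {"x": 0,"y": 0,"z": 0.01,"yaw": 0,"hand": -0.6},
  {"x": 0,"y": 0,"z": 0.01,"yaw": 0,"hand": -0.6},
])

```text
time: 9.0
tcp_pos: [0.5183, -0.0511, 0.2105]
orientation: [[-0.999, 0.047, 0.001], [0.047, 0.999, 0.0], [-0.001, 0.0, -1.0]]
ft_force: [-1.5, 2.9, 4.2]
gripper_width: 0.0275
grasp_force: 12.0
```

Contact at the expected height. Releasing gently and rising.

Emit:
apply_moves([
  {"x": 0,"y": 0,"z": 0.002,"yaw": 0,"hand": -0.6},
  {"x": 0,"y": 0,"z": 0.002,"yaw": 0,"hand": -0.6},
  {"x": 0,"y": 0,"z": 0.002,"yaw": 0,"hand": -0.4},
  {"x": 0,"y": 0,"z": 0.002,"yaw": 0,"hand": -0.3},
  {"x": 0,"y": 0,"z": 0.002,"yaw": 0,"hand": -0.1},
  {"x": 0,"y": 0,"z": 0.002,"yaw": 0,"hand": 0},
  {"x": 0,"y": 0,"z": 0.002,"yaw": 0,"hand": 0.1},
  {"x": 0,"y": 0,"z": 0.002,"yaw": 0,"hand": 0.1},
  {"x": 0,"y": 0,"z": -0.1,"yaw": 0,"hand": 0.1},
  {"x": 0,"y": 0,"z": -0.3,"yaw": 0,"hand": 0.1},
  {"x": 0,"y": 0,"z": -0.6,"yaw": 0,"hand": 0.1},
  {"x": 0,"y": 0,"z": -0.9,"yaw": 0,"hand": 0.1},
  {"x": 0,"y": 0,"z": -0.95,"yaw": 0,"hand": 0.1},
  {"x": 0,"y": 0,"z": -0.95,"yaw": 0,"hand": 0.1},
], grip_force=3)

```text
time: 10.75
tcp_pos: [0.5182, -0.0513, 0.3535]
orientation: [[-0.999, 0.047, 0.002], [0.047, 0.999, -0.0], [-0.002, -0.0, -1.0]]
ft_force: [-0.4, 0.5, -0.5]
gripper_width: 0.0509
grasp_force: 0.0
```

```bash
python3 w.py w5 lid_handle amber_vial lid_hinge
cat > c3.py <<'E'
from h import *
s=state();im=cv2.imread("pics/w5.png")[...,::-1].astype(int);d=np.load("wd.npy")
X=np.array([np.r_[at_depth("wrist",(i,j),d[i,j],s),im[i,j],i,j] for i in range(60,400) for j in range(0,400) if d[i,j]>0])
v=X[(X[:,2]>.03)&(X[:,2]<.075)&(X[:,3]>1.6*X[:,5])&(abs(X[:,1]+.05)<.03)]
print("vial x",np.percentile(v[:,0],[.5,99.5]))
for x in np.arange(.46,.58,.02):
  q=v[abs(v[:,0]-x)<.005]
  if len(q): print(round(x,2),np.round(np.percentile(q[:,1],[1,50,99]),4),q[:,2].max())
k=X[(X[:,3:6].max(1)<60)&(X[:,1]<-.2)&(X[:,2]>.02)&(X[:,2]<.2)]
for x in np.arange(.44,.6,.02):
  q=k[abs(k[:,0]-x)<.01]
  if len(q): print("handle",round(x,2),len(q),np.round(q[:,:3].min(0),3),np.round(q[:,:3].max(0),3))
E
python3 c3.py
```

```text
10.75 [ 0.5182 -0.0513  0.3535] [[-0.999, 0.047, 0.002], [0.047, 0.999, -0.0], [-0.002, -0.0, -1.0]] [-0.4  0.5 -0.5] 0.0509 0.0
amber_vial 0.93 [191.4 273.7] depth [ 0.5143 -0.0521  0.0551] z.04 [ 0.5186 -0.0523  0.04  ]
lid_hinge 0.67 [189.8 203.6] depth [ 0.5149 -0.1122  0.0383] z.04 [ 0.5144 -0.1118  0.04  ]
vial x [0.45222895 0.5824884 ]
0.46 [-0.0611 -0.0482 -0.0349] 0.05386990714831247
0.48 [-0.0613 -0.0485 -0.0363] 0.053327277199422596
0.5 [-0.0625 -0.0499 -0.0375] 0.05396150215070228
0.52 [-0.0637 -0.0511 -0.0385] 0.054055049752646356
0.54 [-0.0639 -0.0513 -0.0391] 0.05293468360411718
0.56 [-0.06   -0.0529 -0.0457] 0.04691813087108182
handle 0.44 146 [ 0.43  -0.222  0.06 ] [ 0.45  -0.21   0.082]
handle 0.46 533 [ 0.45  -0.233  0.061] [ 0.47  -0.211  0.091]
handle 0.48 121 [ 0.47  -0.224  0.06 ] [ 0.49  -0.212  0.082]
handle 0.5 116 [ 0.49  -0.224  0.06 ] [ 0.51  -0.214  0.081]
handle 0.52 108 [ 0.51  -0.225  0.059] [ 0.53  -0.215  0.081]
handle 0.54 144 [ 0.53  -0.255  0.06 ] [ 0.55  -0.217  0.097]
handle 0.56 736 [ 0.55  -0.254  0.061] [ 0.57  -0.216  0.099]
handle 0.58 56 [ 0.57  -0.228  0.06 ] [ 0.588 -0.218  0.081]
```

View pics/w5.png

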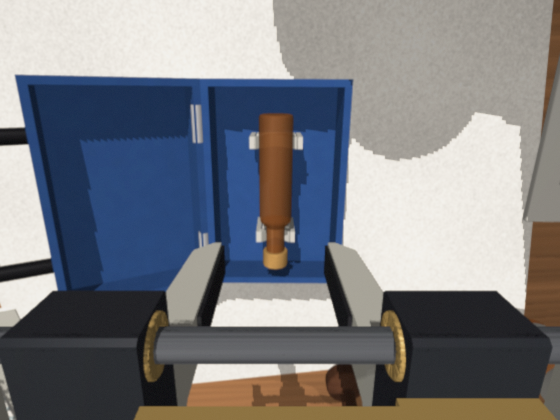

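Vial is in place: base at row 115, cap at row 258, x 0.452–0.583, level in both saddles. The lid is at left and the handle bar is off the left edge. Moving towards the handle to measure it.

Emit:
apply_moves([
  {"x": 0,"y": -0.3,"z": 0,"yaw": 0,"hand": 0},
  {"x": 0,"y": -0.6,"z": 0,"yaw": 0,"hand": -0.2},
  {"x": 0,"y": -0.85,"z": 0,"yaw": 0,"hand": -0.44},
  {"x": 0,"y": -1,"z": 0,"yaw": 0,"hand": -0.44},
  {"x": 0,"y": -1,"z": 0,"yaw": 0,"hand": -0.44},
  {"x": 0,"y": -1,"z": 0,"yaw": 0,"hand": -0.44},
])

```text
time: 11.7
tcp_pos: [0.5109, -0.2005, 0.3516]
orientation: [[-0.999, 0.047, -0.001], [0.047, 0.999, 0.001], [0.002, 0.001, -1.0]]
ft_force: [0.3, 0.2, 0.8]
gripper_width: 0.0257
grasp_force: 0.0
```

```bash
python3 w.py w6 lid_handle
cat > c4.py <<'E'
from h import *
s=state();im=cv2.imread("pics/w6.png")[...,::-1].astype(int);d=np.load("wd.npy")
X=np.array([np.r_[at_depth("wrist",(i,j),d[i,j],s),im[i,j],i,j] for i in range(60,330) for j in range(0,560) if d[i,j]>0])
o=np.array([.518,-.051]);ex=np.array([.9988,-.048]);ey=np.array([.048,.9988])
C=np.c_[(X[:,:2]-o)@ex,(X[:,:2]-o)@ey,X[:,2]]
for xc in(-.07,-.04,-.02,0,.02):
  q=C[(abs(C[:,0]-xc)<.006)&(C[:,2]>.05)&(C[:,2]<.13)]
  b=q[(q[:,1]<-.195)]; r=q[(q[:,1]>-.185)&(q[:,1]<-.12)&(q[:,2]>.07)]
  for n,g in(("bar",b),("rim",r)):
    if len(g): print(xc,n,len(g),"y",np.round(np.percentile(g[:,1],[2,98]),4),"z",np.round(np.percentile(g[:,2],[50,98]),4), "y at top",np.round(g[g[:,2]>np.percentile(g[:,2],80),1].mean(),4))
E
python3 c4.py
```

```text
11.7 [ 0.5109 -0.2005  0.3516] [[-0.999, 0.047, -0.001], [0.047, 0.999, 0.001], [0.002, 0.001, -1.0]] [0.3 0.2 0.8] 0.0257 0.0
lid_handle 0.74 [212.5 187.8] depth [ 0.5036 -0.2582  0.1049] z.04 [ 0.5251 -0.2758  0.04  ]
-0.07 rim 365 y [-0.1769 -0.1625] z [0.0873 0.0908] y at top -0.1661
-0.04 bar 363 y [-0.213  -0.1999] z [0.104  0.1061] y at top -0.2077
-0.04 rim 339 y [-0.1807 -0.1622] z [0.0878 0.0911] y at top -0.1673
-0.02 bar 320 y [-0.2131 -0.2019] z [0.104  0.1056] y at top -0.2078
-0.02 rim 319 y [-0.1772 -0.1625] z [0.0877 0.0909] y at top -0.1665
0 bar 295 y [-0.213 -0.202] z [0.1041 0.1061] y at top -0.2076
0 rim 293 y [-0.1773 -0.1627] z [0.0876 0.0909] y at top -0.1664
0.02 bar 279 y [-0.2131 -0.202 ] z [0.1043 0.1061] y at top -0.2076
0.02 rim 276 y [-0.1771 -0.1623] z [0.0878 0.091 ] y at top -0.1664
```

View pics/w6.png

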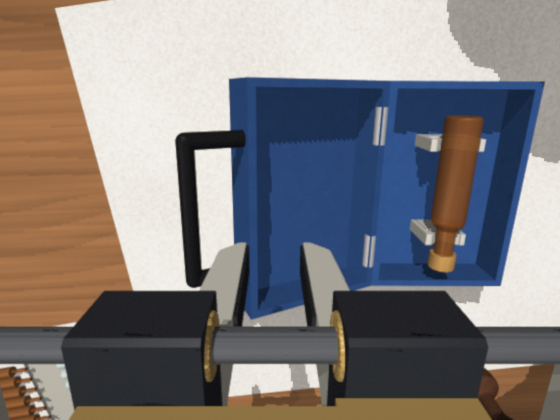

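The bar is at column ~188, rows 140–285, with the lid at 154°. The measured radius of 159.6 mm matches the given 160.3 mm. Grasping the bar.

Emit:
apply_moves([
  {"x": 0,"y": -0.2,"z": 0,"yaw": 0,"hand": -0.4},
  {"x": 0,"y": -0.387,"z": 0,"yaw": 0,"hand": -0.4},
  {"x": 0,"y": -0.387,"z": 0.1,"yaw": 0,"hand": -0.4},
  {"x": 0,"y": -0.387,"z": 0.25,"yaw": 0,"hand": -0.4},
  {"x": 0,"y": -0.387,"z": 0.4,"yaw": 0,"hand": -0.4},
  {"x": 0,"y": -0.387,"z": 0.5,"yaw": 0,"hand": -0.4},
  {"x": 0,"y": -0.387,"z": 0.56,"yaw": 0,"hand": -0.4},
  {"x": 0,"y": -0.387,"z": 0.56,"yaw": 0,"hand": -0.4},
])

```text
time: 12.8
tcp_pos: [0.5083, -0.2586, 0.268]
orientation: [[-0.999, 0.046, -0.001], [0.046, 0.999, 0.001], [0.001, 0.001, -1.0]]
ft_force: [-0.3, 0.0, 0.2]
gripper_width: 0.0279
grasp_force: 0.0
```

Emit:
apply_moves([
  {"x": 0,"y": 0,"z": 0,"yaw": 0,"hand": -0.7},
  {"x": 0,"y": 0,"z": 0,"yaw": 0,"hand": -0.95},
  {"x": 0,"y": 0,"z": 0,"yaw": 0,"hand": -0.95},
  {"x": 0,"y": 0,"z": 0,"yaw": 0,"hand": -0.95},
  {"x": 0,"y": 0,"z": 0,"yaw": 0,"hand": -0.95},
], grip_force=25)

```text
time: 13.42
tcp_pos: [0.5087, -0.259, 0.2688]
orientation: [[-0.999, 0.047, 0.001], [0.047, 0.999, -0.0], [-0.001, -0.0, -1.0]]
ft_force: [3.9, 2.2, -1.4]
gripper_width: 0.0109
grasp_force: 25.0
```

```bash
cat > arc.py <<'E'
import numpy as np,json
R=.1603
def seg(a,b,n,hold=2):
    p=np.linspace(a,b,n+1)[1:]; p=np.r_[p,[b]*hold]
    c=lambda f:round(float(f/.15),3)
    A=np.radians(a);P=np.radians(p)
    print(a,b,json.dumps([[c(R*(np.cos(x)-np.cos(A))),c(-R*(np.sin(x)-np.sin(A)))] for x in P]))
seg(157.7,120,11,1);seg(120,80,12,1);seg(80,40,13,1);seg(40,10,14,2);seg(10,3.58,8,3)
E
python3 arc.py
```

```text
157.7 120 [[0.026, -0.058], [0.055, -0.115], [0.088, -0.17], [0.124, -0.223], [0.163, -0.273], [0.205, -0.321], [0.25, -0.367], [0.298, -0.41], [0.348, -0.45], [0.4, -0.486], [0.454, -0.52], [0.454, -0.52]]
120 80 [[0.055, -0.03], [0.111, -0.056], [0.169, -0.079], [0.228, -0.098], [0.288, -0.114], [0.349, -0.127], [0.41, -0.136], [0.472, -0.141], [0.534, -0.143], [0.596, -0.141], [0.658, -0.136], [0.72, -0.127], [0.72, -0.127]]
80 40 [[0.056, 0.011], [0.112, 0.026], [0.166, 0.043], [0.22, 0.064], [0.273, 0.087], [0.324, 0.113], [0.373, 0.142], [0.421, 0.173], [0.468, 0.207], [0.512, 0.243], [0.555, 0.282], [0.595, 0.323], [0.633, 0.366], [0.633, 0.366]]
40 10 [[0.025, 0.031], [0.049, 0.063], [0.072, 0.096], [0.093, 0.13], [0.113, 0.164], [0.132, 0.199], [0.15, 0.235], [0.166, 0.272], [0.181, 0.309], [0.194, 0.347], [0.206, 0.385], [0.217, 0.423], [0.226, 0.462], [0.234, 0.501], [0.234, 0.501], [0.234, 0.501]]
10 3.58 [[0.002, 0.015], [0.005, 0.03], [0.007, 0.044], [0.009, 0.059], [0.01, 0.074], [0.012, 0.089], [0.013, 0.104], [0.014, 0.119], [0.014, 0.119], [0.014, 0.119], [0.014, 0.119]]
```

Emit:
apply_moves([
  {"x": 0,"y": 0.012,"z": -0.03,"yaw": 0,"hand": -0.95},
  {"x": 0,"y": 0.026,"z": -0.058,"yaw": 0,"hand": -0.95},
  {"x": 0,"y": 0.055,"z": -0.115,"yaw": 0,"hand": -0.95},
  {"x": 0,"y": 0.088,"z": -0.17,"yaw": 0,"hand": -0.95},
  {"x": 0,"y": 0.124,"z": -0.223,"yaw": 0,"hand": -0.95},
  {"x": 0,"y": 0.124,"z": -0.223,"yaw": 0,"hand": -0.95},
])

```text
time: 14.18
tcp_pos: [0.5095, -0.2408, 0.3029]
orientation: [[-0.999, 0.047, 0.001], [0.047, 0.999, -0.002], [-0.002, -0.002, -1.0]]
ft_force: [3.5, -1.3, 0.2]
gripper_width: 0.0111
grasp_force: 25.0
```

Run:
```python
from h import *
s=state();print(np.round(s["tcp_pos"],4),np.round(s["ft_force"],1),np.round(s["wrist_torque"],2),s["gripper_width"])
im,d=read_camera("top")
for r in pinpoint("top","lid_handle")[:1]:
  a=r["at"];i,j=map(int,np.round(a));print(r,at_depth("top",a,d[i,j]))
```

```text
[ 0.5095 -0.2408  0.3029] [ 3.5 -1.3  0.2] [-0.31 -0.62  0.03] 0.011138223679919772
{'at': [199.5, 504.7], 'p': 0.63} [ 0.50648818 -0.20734649  0.19639865]
```

Bar is still held and forces are low. Continuing the arc.

Emit:
apply_moves([
  {"x": 0,"y": 0.039,"z": -0.05,"yaw": 0,"hand": -0.95},
  {"x": 0,"y": 0.081,"z": -0.098,"yaw": 0,"hand": -0.95},
  {"x": 0,"y": 0.126,"z": -0.144,"yaw": 0,"hand": -0.95},
  {"x": 0,"y": 0.174,"z": -0.187,"yaw": 0,"hand": -0.95},
  {"x": 0,"y": 0.224,"z": -0.227,"yaw": 0,"hand": -0.95},
  {"x": 0,"y": 0.276,"z": -0.263,"yaw": 0,"hand": -0.95},
  {"x": 0,"y": 0.33,"z": -0.297,"yaw": 0,"hand": -0.95},
  {"x": 0,"y": 0.33,"z": -0.297,"yaw": 0,"hand": -0.95},
])

```text
time: 15.28
tcp_pos: [0.5119, -0.1925, 0.349]
orientation: [[-0.999, 0.047, 0.003], [0.047, 0.999, -0.005], [-0.003, -0.004, -1.0]]
ft_force: [-1.1, -6.7, 10.7]
gripper_width: 0.0112
grasp_force: 25.0
```

Emit:
apply_moves([
  {"x": 0,"y": 0.055,"z": -0.03,"yaw": 0,"hand": -0.95},
  {"x": 0,"y": 0.111,"z": -0.056,"yaw": 0,"hand": -0.95},
  {"x": 0,"y": 0.169,"z": -0.079,"yaw": 0,"hand": -0.95},
  {"x": 0,"y": 0.228,"z": -0.098,"yaw": 0,"hand": -0.95},
  {"x": 0,"y": 0.288,"z": -0.114,"yaw": 0,"hand": -0.95},
  {"x": 0,"y": 0.349,"z": -0.127,"yaw": 0,"hand": -0.95},
  {"x": 0,"y": 0.41,"z": -0.136,"yaw": 0,"hand": -0.95},
  {"x": 0,"y": 0.472,"z": -0.141,"yaw": 0,"hand": -0.95},
  {"x": 0,"y": 0.534,"z": -0.143,"yaw": 0,"hand": -0.95},
  {"x": 0,"y": 0.596,"z": -0.141,"yaw": 0,"hand": -0.95},
  {"x": 0,"y": 0.658,"z": -0.136,"yaw": 0,"hand": -0.95},
  {"x": 0,"y": 0.72,"z": -0.127,"yaw": 0,"hand": -0.95},
  {"x": 0,"y": 0.72,"z": -0.127,"yaw": 0,"hand": -0.95},
])

```text
time: 16.9
tcp_pos: [0.5172, -0.0832, 0.3662]
orientation: [[-0.999, 0.047, 0.002], [0.047, 0.999, -0.001], [-0.002, -0.001, -1.0]]
ft_force: [4.9, 0.9, 2.3]
gripper_width: 0.0113
grasp_force: 25.0
```

Emit:
apply_moves([
  {"x": 0,"y": 0.056,"z": 0.011,"yaw": 0,"hand": -0.95},
  {"x": 0,"y": 0.112,"z": 0.026,"yaw": 0,"hand": -0.95},
  {"x": 0,"y": 0.166,"z": 0.043,"yaw": 0,"hand": -0.95},
  {"x": 0,"y": 0.22,"z": 0.064,"yaw": 0,"hand": -0.95},
  {"x": 0,"y": 0.273,"z": 0.087,"yaw": 0,"hand": -0.95},
  {"x": 0,"y": 0.324,"z": 0.113,"yaw": 0,"hand": -0.95},
  {"x": 0,"y": 0.373,"z": 0.142,"yaw": 0,"hand": -0.95},
  {"x": 0,"y": 0.421,"z": 0.173,"yaw": 0,"hand": -0.95},
  {"x": 0,"y": 0.468,"z": 0.207,"yaw": 0,"hand": -0.95},
  {"x": 0,"y": 0.512,"z": 0.243,"yaw": 0,"hand": -0.95},
  {"x": 0,"y": 0.555,"z": 0.282,"yaw": 0,"hand": -0.95},
  {"x": 0,"y": 0.595,"z": 0.323,"yaw": 0,"hand": -0.95},
  {"x": 0,"y": 0.633,"z": 0.366,"yaw": 0,"hand": -0.95},
  {"x": 0,"y": 0.633,"z": 0.366,"yaw": 0,"hand": -0.95},
])

```text
time: 18.65
tcp_pos: [0.5215, 0.0116, 0.3102]
orientation: [[-0.999, 0.047, 0.001], [0.047, 0.999, -0.0], [-0.001, -0.0, -1.0]]
ft_force: [6.9, -0.2, -2.1]
gripper_width: 0.0113
grasp_force: 25.0
```

Emit:
apply_moves([
  {"x": 0,"y": 0.025,"z": 0.031,"yaw": 0,"hand": -0.95},
  {"x": 0,"y": 0.049,"z": 0.063,"yaw": 0,"hand": -0.95},
  {"x": 0,"y": 0.072,"z": 0.096,"yaw": 0,"hand": -0.95},
  {"x": 0,"y": 0.093,"z": 0.13,"yaw": 0,"hand": -0.95},
  {"x": 0,"y": 0.113,"z": 0.164,"yaw": 0,"hand": -0.95},
  {"x": 0,"y": 0.132,"z": 0.199,"yaw": 0,"hand": -0.95},
  {"x": 0,"y": 0.15,"z": 0.235,"yaw": 0,"hand": -0.95},
  {"x": 0,"y": 0.166,"z": 0.272,"yaw": 0,"hand": -0.95},
  {"x": 0,"y": 0.181,"z": 0.309,"yaw": 0,"hand": -0.95},
  {"x": 0,"y": 0.194,"z": 0.347,"yaw": 0,"hand": -0.95},
  {"x": 0,"y": 0.206,"z": 0.385,"yaw": 0,"hand": -0.95},
  {"x": 0,"y": 0.217,"z": 0.423,"yaw": 0,"hand": -0.95},
  {"x": 0,"y": 0.226,"z": 0.462,"yaw": 0,"hand": -0.95},
  {"x": 0,"y": 0.234,"z": 0.501,"yaw": 0,"hand": -0.95},
  {"x": 0,"y": 0.234,"z": 0.501,"yaw": 0,"hand": -0.95},
])

```text
time: 20.52
tcp_pos: [0.523, 0.0467, 0.2351]
orientation: [[-0.999, 0.047, 0.001], [0.047, 0.999, -0.0], [-0.001, -0.0, -1.0]]
ft_force: [6.9, -1.7, -1.5]
gripper_width: 0.0114
grasp_force: 25.0
```

Emit:
apply_moves([
  {"x": 0,"y": 0.002,"z": 0.015,"yaw": 0,"hand": -0.95},
  {"x": 0,"y": 0.004,"z": 0.028,"yaw": 0,"hand": -0.95},
  {"x": 0,"y": 0.006,"z": 0.04,"yaw": 0,"hand": -0.95},
  {"x": 0,"y": 0.008,"z": 0.052,"yaw": 0,"hand": -0.95},
  {"x": 0,"y": 0.01,"z": 0.063,"yaw": 0,"hand": -0.95},
  {"x": 0,"y": 0.011,"z": 0.073,"yaw": 0,"hand": -0.95},
  {"x": 0,"y": 0.012,"z": 0.082,"yaw": 0,"hand": -0.95},
  {"x": 0,"y": 0.013,"z": 0.09,"yaw": 0,"hand": -0.95},
  {"x": 0,"y": 0.013,"z": 0.097,"yaw": 0,"hand": -0.95},
  {"x": 0,"y": 0.014,"z": 0.103,"yaw": 0,"hand": -0.95},
  {"x": 0,"y": 0.014,"z": 0.108,"yaw": 0,"hand": -0.95},
  {"x": 0,"y": 0.014,"z": 0.108,"yaw": 0,"hand": -0.95},
])

```text
time: 22.02
tcp_pos: [0.5232, 0.0489, 0.2194]
orientation: [[-0.999, 0.047, 0.001], [0.047, 0.999, 0.0], [-0.001, 0.0, -1.0]]
ft_force: [5.9, -0.4, 0.4]
gripper_width: 0.0108
grasp_force: 25.0
```

Emit:
apply_moves([
  {"x": 0,"y": 0,"z": 0.004,"yaw": 0,"hand": -0.95},
  {"x": 0,"y": 0,"z": 0.008,"yaw": 0,"hand": -0.95},
  {"x": 0,"y": 0,"z": 0.012,"yaw": 0,"hand": -0.95},
  {"x": 0,"y": 0,"z": 0.016,"yaw": 0,"hand": -0.95},
  {"x": 0,"y": 0,"z": 0.016,"yaw": 0,"hand": -0.95},
])

```text
time: 22.65
tcp_pos: [0.5232, 0.049, 0.2171]
orientation: [[-0.999, 0.047, 0.001], [0.047, 0.999, 0.0], [-0.001, 0.0, -1.0]]
ft_force: [4.9, 1.4, 1.8]
gripper_width: 0.0114
grasp_force: 25.0
```

Emit:
apply_moves([
  {"x": 0,"y": 0,"z": 0.005,"yaw": 0,"hand": -0.95},
  {"x": 0,"y": 0,"z": 0.01,"yaw": 0,"hand": -0.95},
  {"x": 0,"y": 0,"z": 0.014,"yaw": 0,"hand": -0.95},
  {"x": 0,"y": 0,"z": 0.014,"yaw": 0,"hand": -0.95},
])

```text
time: 23.15
tcp_pos: [0.5232, 0.0492, 0.215]
orientation: [[-0.999, 0.047, 0.001], [0.047, 0.999, 0.001], [-0.001, 0.001, -1.0]]
ft_force: [5.9, 1.7, 1.5]
gripper_width: 0.011
grasp_force: 25.0
```

```bash
cat > lid.py <<'E'
from h import *
import sys
s=state();R=0
o=np.array([.518,-.051]);ex=np.array([.9988,-.048]);ey=np.array([.048,.9988])
print(s["time"],np.round(s["tcp_pos"],4),np.round(s["ft_force"],1))
for n in sys.argv[1:]:
  im,d=read_camera(n);cv2.imwrite(f"pics/{n}_{s['time']:.1f}.png",im[...,::-1])
  X=np.array([np.r_[at_depth(n,(i,j),d[i,j],s),im[i,j]] for i in range(0,420,2) for j in range(0,560,2) if d[i,j]>0])
  C=np.c_[(X[:,:2]-o)@ex,(X[:,:2]-o)@ey,X[:,2]]
  m=(X[:,5]>1.4*X[:,3])&(abs(C[:,0])<.08)&(abs(C[:,1])<.05)&(abs(C[:,2]-.08)<.02)
  q=C[m]
  if len(q)>20:
    A=np.c_[q[:,:2],np.ones(len(q))];r=np.linalg.lstsq(A,q[:,2],rcond=None)[0]
    e=q[:,2]-A@r;k=abs(e)<.004;r=np.linalg.lstsq(A[k],q[k,2],rcond=None)[0]
    print(n,len(q),k.sum(),"slope x,y deg",np.round(np.degrees(r[:2]),2),"z0",round(r[2],4),"y range",q[:,1].min(),q[:,1].max())
E
python3 lid.py top wrist side
```

```text
23.15 [0.5232 0.0492 0.215 ] [5.9 1.7 1.5]
top 222 222 slope x,y deg [0.22 0.32] z0 0.0761 y range -0.04976515023403722 0.013614639874878461
wrist 8618 8618 slope x,y deg [0.05 0.42] z0 0.0744 y range -0.014872245375960949 0.049999539981943744
side 80 78 slope x,y deg [0.78 0.13] z0 0.0763 y range -0.0495939185529851 0.04665081090092603
```

Emit:
apply_moves([
  {"x": 0,"y": 0,"z": 0.005,"yaw": 0,"hand": -0.95},
  {"x": 0,"y": 0,"z": 0.01,"yaw": 0,"hand": -0.95},
  {"x": 0,"y": 0,"z": 0.014,"yaw": 0,"hand": -0.95},
  {"x": 0,"y": 0,"z": 0.014,"yaw": 0,"hand": -0.95},
])

```text
time: 23.8
tcp_pos: [0.5233, 0.0492, 0.2136]
orientation: [[-0.999, 0.047, 0.001], [0.047, 0.999, 0.001], [-0.001, 0.001, -1.0]]
ft_force: [2.3, 2.7, 8.0]
gripper_width: 0.0111
grasp_force: 25.0
```

```bash
python3 lid.py top wrist
```

```text
23.8 [0.5233 0.0492 0.2136] [2.3 2.7 8. ]
top 229 228 slope x,y deg [-0.38  0.17] z0 0.0752 y range -0.04937921648926835 0.017953945252900068
wrist 8573 8573 slope x,y deg [0.04 0.01] z0 0.0739 y range -0.013538311227597497 0.049996251375412006
```

Contact force rises and the slope is about 0. One more gentle push, then release and withdraw.

Emit:
apply_moves([
  {"x": 0,"y": 0,"z": 0.004,"yaw": 0,"hand": -0.95},
  {"x": 0,"y": 0,"z": 0.006,"yaw": 0,"hand": -0.95},
  {"x": 0,"y": 0,"z": 0.006,"yaw": 0,"hand": -0.95},
])

```text
time: 24.28
tcp_pos: [0.5233, 0.0492, 0.2135]
orientation: [[-0.999, 0.047, 0.001], [0.047, 0.999, 0.001], [-0.001, 0.001, -1.0]]
ft_force: [-2.7, 1.8, 16.1]
gripper_width: 0.0113
grasp_force: 25.0
```

Emit:
apply_moves([
  {"x": 0,"y": 0,"z": 0,"yaw": 0,"hand": -0.7},
  {"x": 0,"y": 0,"z": 0,"yaw": 0,"hand": -0.45},
  {"x": 0,"y": 0,"z": 0,"yaw": 0,"hand": -0.4},
  {"x": 0,"y": 0,"z": 0,"yaw": 0,"hand": -0.4},
  {"x": 0,"y": 0,"z": -0.05,"yaw": 0,"hand": -0.4},
  {"x": 0,"y": 0,"z": -0.15,"yaw": 0,"hand": -0.4},
  {"x": 0,"y": 0,"z": -0.4,"yaw": 0,"hand": -0.4},
  {"x": 0,"y": 0,"z": -0.7,"yaw": 0,"hand": -0.4},
  {"x": 0,"y": 0,"z": -0.95,"yaw": 0,"hand": -0.4},
  {"x": 0,"y": 0,"z": -0.95,"yaw": 0,"hand": -0.4},
])

```text
time: 25.52
tcp_pos: [0.5241, 0.0488, 0.3599]
orientation: [[-0.999, 0.047, 0.009], [0.047, 0.999, -0.0], [-0.009, 0.0, -1.0]]
ft_force: [0.4, 0.4, -0.5]
gripper_width: 0.0282
grasp_force: 0.0
```

```bash
python3 lid.py wrist top side; ls pics
```

```text
25.525 [0.5241 0.0488 0.3599] [ 0.4  0.4 -0.5]
wrist 6432 6432 slope x,y deg [0.03 0.  ] z0 0.0739 y range -0.04999384641652051 0.04995262744653675
top 47 47 slope x,y deg [1.07 1.02] z0 0.0754 y range 0.037139333644264555 0.04955440829119969
side 169 164 slope x,y deg [-0.33  0.09] z0 0.0754 y range -0.04949905955773064 0.04863459019592948
crop.png
side0.png
side_23.1.png
side_25.5.png
top0.png
top_23.1.png
top_23.8.png
top_25.5.png
w1.png
w2.png
w3.png
w4.png
w5.png
w6.png
wrist_23.1.png
wrist_23.8.png
wrist_25.5.png
```

View pics/side_25.5.png

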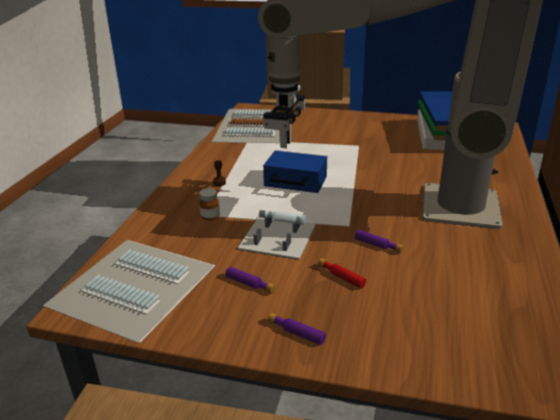

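The case is shut and flush at (170,296). The clear vial (217,282), jar (205,209) and stamp (172,219) are untouched, and the gripper is clear.

```bash
python3 -c "
from station import *
print(sign_off())"
```

```text
the job is handed in; nothing more can be done
None
```

The amber vial lies level in both saddles with its neck in the narrow one. The case is shut flush (lid slope measured at 0°), and the clear vial, stamp and jar were left untouched; the job is handed in at about 26 s.

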